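Ready the cake counter for evening service

TASK

Get the cake counter ready for the evening: press every cake server's handle down into a station of the clip rack, middle of the handle at the middle of the station, until it is fully home and the sprung jaw has closed over it, and square the cake tubs up into an even row, each on its own outlined place with its end against the ledge. Only when all of that is done, switch on the lamp by pushing its toggle all the way over. Leave the mug and jar alone.

Things in the scene. Friction and masses are not known exactly. Their poses are not given: they have to be found in the camera images.
- rack: White base plate (110 x 250 x 10 mm, fixed) with three clip stations 85 mm apart along its y. Origin: centre of its underside; z up; clipped handles lie along its x. Rack and mat may swap sides. A station is a pair of fork clips, each 14 mm wide, centred 40 mm either side of its middle along x (66 mm free between them for the fingers).
- seat1 (a point): Station 1: where the middle of a handle's axis lies when fully home, 55 mm above the counter; axes as the rack's. Each clip has a fixed grey wall at -y and a sprung jaw at +y, both flared at the top (flares end up to 30 mm above this point, mouth about 40 mm wide there). A handle merely laid in the mouth stays about 20 mm too high; pushing it level straight down takes about 6 to 10 N.
- seat2 (a point): Station 2: where the middle of a handle's axis lies when fully home, 55 mm above the counter; axes as the rack's. Each clip has a fixed grey wall at -y and a sprung jaw at +y, both flared at the top (flares end up to 30 mm above this point, mouth about 40 mm wide there). A handle merely laid in the mouth stays about 20 mm too high; pushing it level straight down takes about 6 to 10 N.
- seat3 (a point): Station 3: where the middle of a handle's axis lies when fully home, 55 mm above the counter; axes as the rack's. Each clip has a fixed grey wall at -y and a sprung jaw at +y, both flared at the top (flares end up to 30 mm above this point, mouth about 40 mm wide there). A handle merely laid in the mouth stays about 20 mm too high; pushing it level straight down takes about 6 to 10 N.
- jaw1 (a joint): Sprung aluminium jaw of station 1 (both clips of the pair move as one), rad: 0 closed, grows as it swings outward to +y (about 0.15 while a handle passes, at most 0.5), then springs back over the handle.
- jaw2 (a joint): Sprung aluminium jaw of station 2 (both clips of the pair move as one), rad: 0 closed, grows as it swings outward to +y (about 0.15 while a handle passes, at most 0.5), then springs back over the handle.
- jaw3 (a joint): Sprung aluminium jaw of station 3 (both clips of the pair move as one), rad: 0 closed, grows as it swings outward to +y (about 0.15 while a handle passes, at most 0.5), then springs back over the handle.
- server1: Cake server, 0.15 kg: round wooden handle, 22 mm thick, 120 mm long; flat steel blade 52 x 65 x 4 mm, flush with the handle's underside (185 mm in all). Origin: middle of the handle on its axis (11 mm up when lying); x along the handle to the blade, z up. Balance point about 15 mm bladewards. Starts between the robot and the rack and mat. Two or three, all alike.
- server2: Cake server, 0.15 kg: round wooden handle, 22 mm thick, 120 mm long; flat steel blade 52 x 65 x 4 mm, flush with the handle's underside (185 mm in all). Origin: middle of the handle on its axis (11 mm up when lying); x along the handle to the blade, z up. Balance point about 15 mm bladewards. Starts between the robot and the rack and mat. Two or three, all alike.
- server3: Cake server, 0.15 kg: round wooden handle, 22 mm thick, 120 mm long; flat steel blade 52 x 65 x 4 mm, flush with the handle's underside (185 mm in all). Origin: middle of the handle on its axis (11 mm up when lying); x along the handle to the blade, z up. Balance point about 15 mm bladewards. Starts between the robot and the rack and mat. Two or three, all alike.
- mat: Dark serving mat printed flat on the counter (no thickness; 140 x 370 mm), fixed, with a wooden ledge 12 mm thick and 14 mm high along its far (+x) edge and four places outlined in white in a row along its y axis, 100 mm apart. Origin midway along the row, on the counter; z up. The ledge's near face lies 35 mm from the line of the places' centres in +x.
- place1 (a point): Centre of outlined place 1 on the mat, at counter level (place 1 has the greatest y on the mat). A tub standing here, its long side along the mat's x, just touches the ledge with its end.
- place2 (a point): Centre of outlined place 2 on the mat, at counter level (place 1 has the greatest y on the mat). A tub standing here, its long side along the mat's x, just touches the ledge with its end.
- place3 (a point): Centre of outlined place 3 on the mat, at counter level (place 1 has the greatest y on the mat). A tub standing here, its long side along the mat's x, just touches the ledge with its end.
- place4 (a point): Centre of outlined place 4 on the mat, at counter level (place 1 has the greatest y on the mat). A tub standing here, its long side along the mat's x, just touches the ledge with its end.
- tub1: White lidded cake tub, a box 70 mm long (its x), 50 mm wide (its y), 50 mm high (a thin grey lid panel adds 1.5 mm to the look), 0.3 kg. Origin: centre of its underside, z up. Slides on the counter when pushed; can be gripped either way. Four, all alike; each starts near one place, drawn back from the ledge and askew.
- tub2: White lidded cake tub, a box 70 mm long (its x), 50 mm wide (its y), 50 mm high (a thin grey lid panel adds 1.5 mm to the look), 0.3 kg. Origin: centre of its underside, z up. Slides on the counter when pushed; can be gripped either way. Four, all alike; each starts near one place, drawn back from the ledge and askew.
- tub3: White lidded cake tub, a box 70 mm long (its x), 50 mm wide (its y), 50 mm high (a thin grey lid panel adds 1.5 mm to the look), 0.3 kg. Origin: centre of its underside, z up. Slides on the counter when pushed; can be gripped either way. Four, all alike; each starts near one place, drawn back from the ledge and askew.
- tub4: White lidded cake tub, a box 70 mm long (its x), 50 mm wide (its y), 50 mm high (a thin grey lid panel adds 1.5 mm to the look), 0.3 kg. Origin: centre of its underside, z up. Slides on the counter when pushed; can be gripped either way. Four, all alike; each starts near one place, drawn back from the ledge and askew.
- switch (a joint): Lamp switch: a toggle lever, rad. 0: off, leaning towards its -x side (the robot's side); swings in its own x-z plane to 1.0: on, leaning to its +x side. Stiff enough to stay where it is left; about 1 N at the tip moves it.
- switch_tip (a point): Tip of the black lamp-switch lever, the centre of its 26 mm ball, on a thin 80 mm arm hinged 28 mm above the counter over the lamp's origin: 98 mm above the counter at either end of the travel, 108 mm midway; 38 mm to the lamp's -x side when off, +x side when on. Axes turn with the lever: y is its hinge direction (level).
- lamp: Grey foot of the lamp (80 x 70 x 6 mm, fixed) carrying the toggle switch at its centre. Origin: centre of its underside; its x is the direction in which the lever is pushed to switch on. A thin conduit and the lamp stand run off to its -y side.
- mug: Bystander: white mug, 80 mm across, 90 mm tall, to the left of the work; origin at its underside. Leave it.
- jar: Bystander: glass jar, 60 mm across, 110 mm tall, to the left of the work; origin at its underside. Leave it.
Not all that is in view belongs to the job. Leave any black or yellow look-alike of the tub1 alone. Leave any blue or yellow look-alike of the tub4 alone.

How it is judged:
By the outcome, as a careful person would: the job done as asked, in the order asked, and still so for the second after the job is handed in, with the robot touching nothing.
Of server1, server2, server3 only 2 to 3 are there at a start; the rules pass over those that are not, and their reading is None.
At some moment in a run one of tub1, tub2, tub3, tub4 may be knocked a few centimetres aside while the robot is not near it.
Once in a run the grip may slacken for a moment while it holds something.
It also fails if it takes over 208 s, if anything falls off the work surface, if the arm or the gripper's body presses on something with over 40 N, if the wrist force passes 120 N, or if a joint passes its speed limit or range.

ROBOT

A 6-joint arm with a two-finger parallel gripper is mounted at the origin on the work surface. World frame = base frame: x ahead of the robot, y to its left, z up, the work surface at z = 0. Lengths are in m, angles in rad, forces in N, time in s.
With the tool pointing down it reaches from about 0.25 to 0.8 m from the base axis. Payload 3.9 kg.
Tool frame: the origin (TCP) lies midway between the tips of the shut fingers; the grasp point (between the pads) lies 19 mm behind it; z points along the fingers, y is the line along which they close (so a half turn about z gives the same grasp; the last joint's range is limited). The gripper opens to 85 mm and grips with 20 to 120 N. Pads are 22 mm wide; open, the fingers measure 114 mm over their backs; the gripper's body (76 mm by 85 mm) begins 54 mm behind the grasp point. The pads swing forward as they close: fully open they stand 13 mm farther back than shut.
Start: joints at [-1.225, 0.26, -0.138, 1.173, 0, 1.571], TCP at [0.178, -0.494, 0.231] pointing down, gripper open.
Joint ranges: [-2.78, 2.78], [-0.83, 1.72], [-1.28, 1.37], [-1.9, 2.12], [-1.57, 1.48], [-3.14, 3.14]. Speed limits (rad/s): [2.57, 2.57, 3.14, 3.14, 3.14, 3.14].

INTERFACE

Orientations are given as a unit quaternion [x, y, z, w].
In Python, from rig import arm gives the robot as it stands. Calls block until the motion is done:
- arm.move_ptp(position, orientation): joint-space move of the TCP to a pose.
- arm.move_linear(position, rate=0.15, rot=None, threshold=None): straight line of the TCP; rot=None keeps the orientation; rate is the mean speed in m/s. With threshold (N) it stops when the force on the tool has changed by that much, and returns True; else False.
- arm.movej(angles): joint-space move.
- arm.gripper_open() and arm.clamp(effort=None): open the fingers fully, or close them until they stop; effort is the grip in N (None keeps the last).
- arm.dwell(seconds).
- arm.solve_ik(position, orientation): joint angles nearest the present ones, or None.
- arm.snapshot(name): name is "side" or "top" or "wrist"; returns (picture, depth): 480x640x3 uint8, red, green, blue; 480x640 float32, m along the optical axis (not along the pixel's ray), 0 where there is no reading.
- arm.camera_model(name): a dict with "K" (3x3 intrinsics, pixels), "k1" (the pictures are not rectified: a ray, as slopes to the right and down, at radius r is drawn at 1 + k1 r^2 times it, then the intrinsics apply), "R" (3x3) and "t" (3): a world point X has camera coordinates R X + t; the wrist camera has in their place "hand_eye" (4x4, takes a point from camera to tool coordinates, whose origin is the TCP and whose axes are the flange's). Camera axes: x right, y down, z forward; pixel columns grow to the right and rows downward; lengths in m; the calibration is good to about 2 mm. A picture is of the moment at which its call begins: read the wrist's pose just before it. camera_model takes no time and is no camera call.
A pose or a line that the arm cannot do raises arm.PlanningError and nothing moves.
- arm.sign_off(): hands the job in; it is judged then, once.
Readings, each from a call of its own:
- arm.get_time_s(): time.
- arm.get_joint_positions(): joint angles.
- arm.get_qd(): joint speeds.
- arm.get_joint_torque(): joint torques, N m.
- arm.get_position(): TCP position.
- arm.get_orientation(): TCP orientation.
- arm.get_wrist_force(): force on the tool from outside, world axes, zero at the start.
- arm.get_torque(): the same for the moment, N m.
- arm.get_finger_gap(): finger opening in m.
- arm.get_gripper_force(): force on a finger pad.
Only numpy, scipy, OpenCV 4.12 (cv2) and the standard library are available. Lean on these libraries where they do the work, as an engineer would, in place of code of your own. Each camera call takes 0.05 s, during which the arm holds its last target. There are 200 camera calls.

## Working session

There is one attempt and no reset: what is moved stays moved. The work goes in short steps, each a Python script; the robot and the scene stay as the last script left them, time stands still between calls to the robot, and variables do not carry over. Pictures are saved under pics/ and viewed, at most 14 in all, crops included, and the job is handed in when it is done.

```bash
ls; mkdir -p pics
python3 - <<'E'
from rig import arm
import cv2,numpy as np
for n in ["top","side"]:
    p,d=arm.snapshot(n); cv2.imwrite(f"pics/{n}0.png",p[:,:,::-1]); np.save(f"pics/{n}0.npy",d)
    m=arm.camera_model(n); print(n,m)
print(arm.camera_model("wrist"),arm.get_time_s(),arm.get_orientation())
E
```

```text
pics
top {'K': array([[618.43673398,   0.        , 315.8167858 ],
       [  0.        , 618.43673398, 228.90758331],
       [  0.        ,   0.        ,   1.        ]]), 'k1': -0.0857224783470296, 'R': array([[ 0.02159055, -0.99972956, -0.0086403 ],
       [-0.98627769, -0.01988357, -0.16389314],
       [ 0.16367702,  0.01206028, -0.98644026]]), 't': array([0.04855069, 0.512119  , 1.55613921])}
side {'K': array([[545.33926544,   0.        , 324.03055046],
       [  0.        , 545.33926544, 241.09243817],
       [  0.        ,   0.        ,   1.        ]]), 'k1': -0.16228658124991033, 'R': array([[-0.9418664 , -0.33530231,  0.02144869],
       [-0.23458791,  0.61057219, -0.75641927],
       [ 0.24053315, -0.7174775 , -0.65373529]]), 't': array([0.49586946, 0.16073678, 1.37838846])}
{'K': array([[417.15620774,   0.        , 314.02643811],
       [  0.        , 417.15620774, 241.01209684],
       [  0.        ,   0.        ,   1.        ]]), 'k1': 0.02132443846971012, 'hand_eye': array([[ 1.13788824e-04, -9.47230050e-01, -3.20554549e-01,
         8.20126554e-02],
       [ 9.99999899e-01,  2.46894135e-04, -3.74590632e-04,
         7.86655802e-04],
       [ 4.33966541e-04, -3.20554474e-01,  9.47229983e-01,
        -1.41304855e-01],
       [ 0.00000000e+00,  0.00000000e+00,  0.00000000e+00,
         1.00000000e+00]])} 0.1 [ 9.85091898e-01  1.72026621e-01 -1.62663549e-04 -8.76302243e-04]
```

View pics/top0.png

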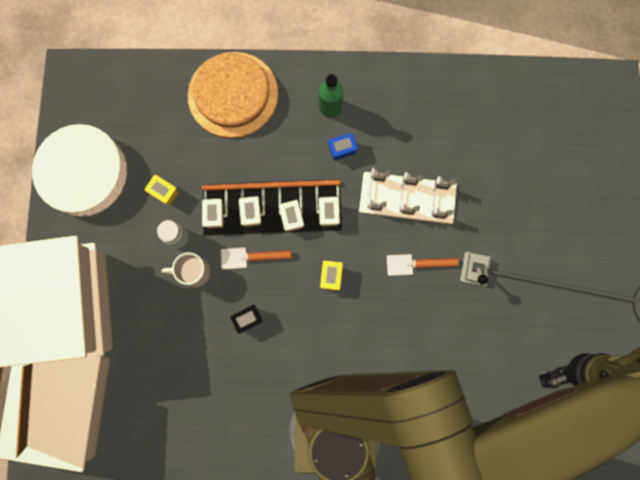

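View pics/side0.png

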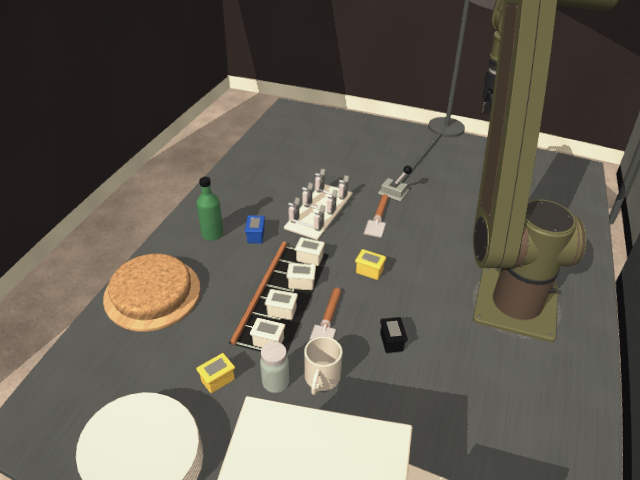

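The top view shows these white tubs on the mat: (212,213), (250,212), (291,215) and (329,211). The look-alikes are yellow at (160,189) and (331,275), blue at (343,146) and black at (246,319); I leave those. Server handles are at (270,256) and (437,264), with their blades to the left. The rack is at (410,197) and the switch ball at (482,280). Next come close wrist views, which also show what the arm hides.

```bash
cat > h.py <<'E'
from rig import arm
import numpy as np, cv2
from scipy.spatial.transform import Rotation as Ro
def q(yaw): return (Ro.from_euler('z',yaw)*Ro.from_quat([1,0,0,0])).as_quat()
def cam(n):
    m=dict(arm.camera_model(n))
    if n=="wrist":
        R=Ro.from_quat(arm.get_orientation()).as_matrix(); T=np.eye(4); T[:3,:3]=R; T[:3,3]=arm.get_position()
        C=T@m["hand_eye"]; m["Rc"]=C[:3,:3]; m["c"]=C[:3,3]
    else: m["Rc"]=m["R"].T; m["c"]=-m["R"].T@m["t"]
    return m
def rays(m,px):
    u=cv2.undistortPoints(np.array(px,float).reshape(-1,1,2),m["K"],np.array([m["k1"],0,0,0.]))[:,0]
    return np.c_[u,np.ones(len(u))]@m["Rc"].T
def plane(m,px,z):
    r=rays(m,px); return m["c"]+r*((z-m["c"][2])/r[:,2])[:,None]
def tri(m1,p1,m2,p2):
    out=[]
    for a,b in zip(rays(m1,p1),rays(m2,p2)):
        s=np.linalg.lstsq(np.c_[a,-b],m2["c"]-m1["c"],rcond=None)[0]
        P,Q=m1["c"]+s[0]*a,m2["c"]+s[1]*b; out.append(np.r_[(P+Q)/2,np.linalg.norm(P-Q)])
    return np.array(out)
def shot(name,n="wrist"):
    m=cam(n); p,d=arm.snapshot(n); cv2.imwrite(f"pics/{name}.png",p[:,:,::-1]); np.savez(f"pics/{name}.npz",d=d,**m); return m,p,d
def load(name): 
    z=dict(np.load(f"pics/{name}.npz")); return z,cv2.imread(f"pics/{name}.png")[:,:,::-1],z["d"]
E
python3 - <<'E'
from h import *
np.set_printoptions(precision=4,suppress=True)
m=cam("top")
print(plane(m,[(272,210),(410,197),(270,256),(437,264),(234,258),(400,265),(482,280)],0.02))
arm.move_ptp([0.40,-0.20,0.33],q(0)); shot("w1")
arm.move_ptp([0.40,0.08,0.33],q(0)); shot("w2"); shot("top1","top"); print(arm.get_time_s(),arm.get_position())
E
```

```text
[[ 0.5629  0.1762  0.02  ]
 [ 0.6053 -0.1879  0.02  ]
 [ 0.4408  0.1773  0.02  ]
 [ 0.4285 -0.2578  0.02  ]
 [ 0.4335  0.2713  0.02  ]
 [ 0.4241 -0.1612  0.02  ]
 [ 0.3889 -0.375   0.02  ]]
6.3 [0.4  0.08 0.33]
```

View pics/w1.png

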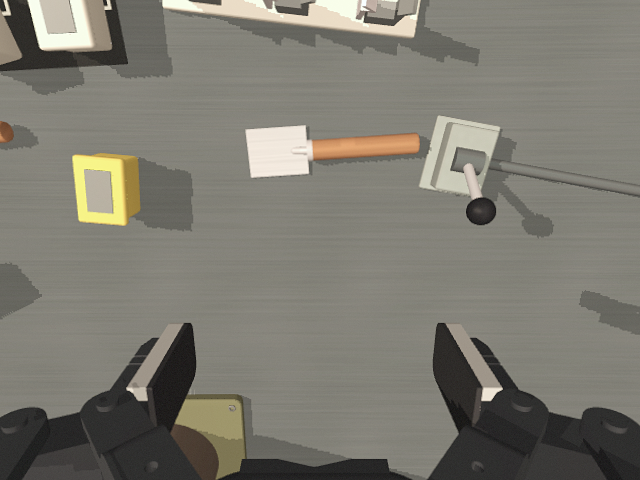

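View pics/w2.png

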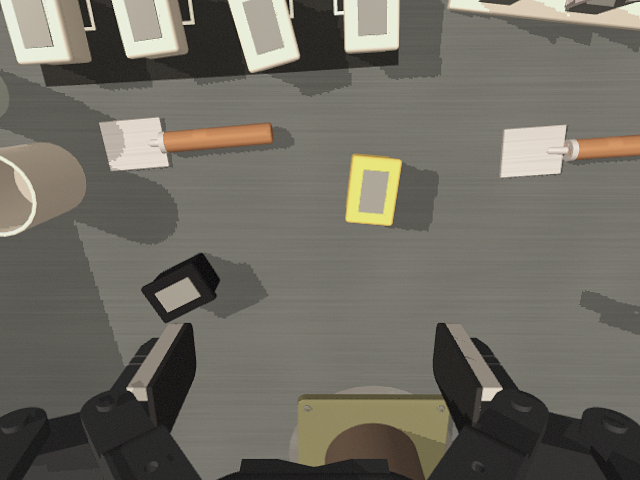

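Only two servers are present, as the area near the base is clear. In w1, server B's handle is at (365,146) and the switch ball at (481,211). In w2, server A's handle is at (217,136). Next I look over the mat and rack.

Run:
```python
from h import *
for n,p in dict(m1=[0.62,0.12,0.33],m2=[0.62,0.22,0.33],r1=[0.64,-0.13,0.33],r2=[0.64,-0.24,0.33]).items():
    try: arm.move_ptp(p,q(0)); shot(n)
    except arm.PlanningError as e: print(n,e)
print(arm.get_time_s())
```

```text
13.1083
```

View pics/r1.png

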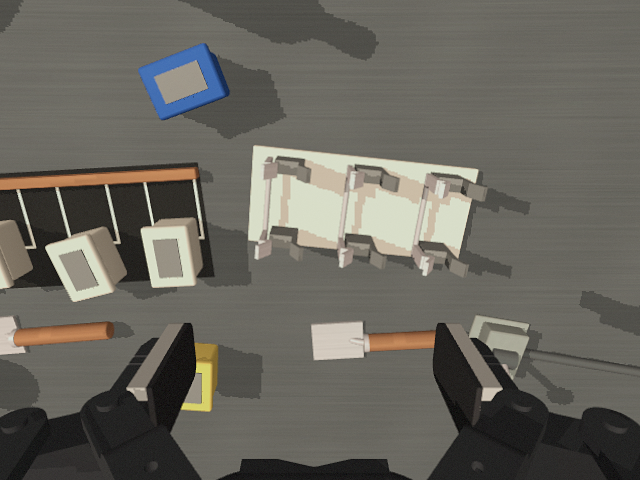

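View pics/m1.png

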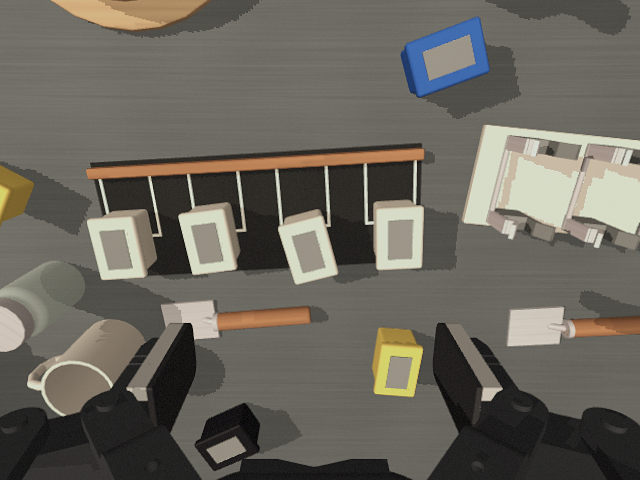

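The rack yaw is about -6°. Its aluminium jaws are on the left (+y) and the grey walls on the right, with posts at (280,165) to (440,260) in r1. In m1 the tubs are at (118,250), (208,240), (308,246) and (400,235), and the ledge runs from (90,172) to (423,155). Now I measure.

```bash
cat > meas.py <<'E'
from h import *
np.set_printoptions(precision=4,suppress=True)
def rect(P): # rectangle on plane -> centre, long-axis yaw mod pi, size (long,short)
    c,s,a=cv2.minAreaRect((P[:,:2]*1000).astype(np.float32)); a=np.radians(a)
    if s[0]<s[1]: a+=np.pi/2; s=s[::-1]
    a=(a+np.pi/2)%np.pi-np.pi/2
    return np.r_[np.array(c)/1000,a,np.array(s)/1000]
def blobs(mask,lo,hi):
    cs,_=cv2.findContours(mask.astype(np.uint8),cv2.RETR_EXTERNAL,cv2.CHAIN_APPROX_NONE)
    return [c[:,0] for c in cs if lo<cv2.contourArea(c)<hi]
def lids(m,p):
    """grey lid panels enclosed by a white rim"""
    hsv=cv2.cvtColor(p,cv2.COLOR_RGB2HSV); out=[]
    white=((hsv[...,2]>195)&(hsv[...,1]<60)).astype(np.uint8)
    cs,h=cv2.findContours(white,cv2.RETR_CCOMP,cv2.CHAIN_APPROX_NONE)
    for c,hh in zip(cs,h[0] if h is not None else []):
        if hh[3]>=0 and 500<cv2.contourArea(c)<3500 and abs(c[:,0,0].mean()-320)<310:
            r=rect(plane(m,c[:,0],0.0505))
            if .03<r[3]<.06 and .018<r[4]<.04: out.append(np.r_[r,c[:,0].mean(0)])
    return sorted(out,key=lambda r:-r[1])
def handles(m,p,z=.011):
    hsv=cv2.cvtColor(p,cv2.COLOR_RGB2HSV)
    o=(hsv[...,0]<16)&(hsv[...,1]>110)&(hsv[...,2]>90)
    o=cv2.morphologyEx(o.astype(np.uint8),cv2.MORPH_OPEN,np.ones((5,5)))
    out=[]
    for c in blobs(o,600,9000):
        r=rect(plane(m,c,z))
        out.append(np.r_[r,c.mean(0)])
    return out
E
python3 - <<'E'
from meas import *
for n in ["m1","m2","r1","r2"]:
    m,p,d=load(n); print(n)
    for r in lids(m,p): print(" lid",r)
    for r in handles(m,p): print(" orange",r)
for n in ["w1","w2"]:
    m,p,d=load(n); print(n)
    for r in handles(m,p): print(" orange",r)
# point cloud of rack
def cloud(m,d):
    v,u=np.nonzero(d>0); r=rays(m,np.c_[u,v]); 
    return m["c"]+r*(d[v,u])[:,None]/1.0, np.c_[u,v]   # rays have unit optical depth
for n in ["r1","r2"]:
    m,p,d=load(n); P,U=cloud(m,d)
    k=(P[:,0]>.5)&(P[:,0]<.72)&(P[:,1]<-.04)&(P[:,1]>-.36)
    P=P[k];U=U[k]
    print(n,"plate z",np.median(P[(P[:,2]>.005)&(P[:,2]<.02),2]), "max",P[:,2].max())
    k=(P[:,2]>.005)&(P[:,2]<.016); print(" plate rect",rect(P[k]))
    for zz in [(.02,.035),(.035,.05),(.05,.065),(.065,.08),(.08,.1)]:
        k=(P[:,2]>zz[0])&(P[:,2]<zz[1]); print(zz,k.sum(),P[k].mean(0) if k.any() else '')
E
```

```text
m1
 lid [  0.5485   0.3308   0.0705   0.0475   0.0293 115.6822 249.3333]
 lid [  0.556    0.2329   0.1372   0.0466   0.0293 207.048  242.816 ]
 lid [  0.5462   0.125    0.2733   0.047    0.0288 308.4016 251.4672]
 lid [  0.5604   0.0274   0.0564   0.0468   0.0282 400.0156 239.0312]
 orange [  0.4334  -0.2429  -1.5218   0.0817   0.0246 606.8113 326.4717]
 orange [  0.4443   0.1823  -1.486    0.1158   0.0242 263.4952 317.8762]
 orange [  0.6346   0.1842  -1.5106   0.3696   0.0136 255.4971 163.4667]
m2
 lid [  0.5488   0.3312   0.0692   0.0461   0.0287 210.32   249.208 ]
 lid [  0.5561   0.2335   0.1315   0.0461   0.0279 301.3659 242.813 ]
 lid [  0.5465   0.1254   0.2613   0.0462   0.0283 401.5738 251.541 ]
 lid [  0.5604   0.0283   0.0514   0.0462   0.0287 494.5469 239.5078]
 orange [  0.4445   0.181   -1.4824   0.114    0.0242 345.0762 317.9   ]
 orange [  0.6348   0.1842  -1.5114   0.3696   0.0139 348.5014 163.6725]
r1
 lid [  0.5461   0.1244   0.2618   0.0467   0.029   78.4454 269.8319]
 lid [  0.56     0.0271   0.0553   0.0473   0.0287 167.5906 257.8268]
 orange [  0.4336  -0.2413
[... 665 characters left out ...]
4855   0.1173   0.0215 218.2227 137.17  ]
r1 plate z 0.008546007486237295 max 0.41358981243808
 plate rect [ 0.6079 -0.1823  1.4656  0.2508  0.1113]
(0.02, 0.035) 1647 [ 0.6062 -0.1747  0.0273]
(0.035, 0.05) 2081 [ 0.6085 -0.1825  0.0423]
(0.05, 0.065) 902 [ 0.607  -0.2064  0.0597]
(0.065, 0.08) 1997 [ 0.6095 -0.1873  0.0721]
(0.08, 0.1) 469 [ 0.6128 -0.1598  0.082 ]
r2 plate z 0.008631368997462002 max 0.41324085270915983
 plate rect [ 0.6079 -0.1827  1.4673  0.2512  0.1113]
(0.02, 0.035) 1696 [ 0.6067 -0.1653  0.0274]
(0.035, 0.05) 2222 [ 0.6087 -0.1767  0.0421]
(0.05, 0.065) 585 [ 0.6066 -0.1854  0.0596]
(0.065, 0.08) 2120 [ 0.6108 -0.1826  0.0726]
(0.08, 0.1) 502 [ 0.6133 -0.158   0.082 ]
```

Run:
```python
from meas import *
def cloud(m,d):
    v,u=np.nonzero(d>0); r=rays(m,np.c_[u,v]); return m["c"]+r*d[v,u][:,None], np.c_[u,v]
m1,p1,_=load("m1"); m2,p2,_=load("m2")
a,b=lids(m1,p1),lids(m2,p2)
print("tri lids",tri(m1,[x[5:] for x in a],m2,[x[5:] for x in b]))
r1,pr1,_=load("r1"); r2,pr2,_=load("r2")
w1,q1,_=load("w1"); hb=[h for h in handles(r2,pr2) if h[1]<-.2][0]; hw=handles(w1,q1)[0]
print("tri handle B",tri(w1,[hw[5:]],r2,[hb[5:]]))
w2,q2,_=load("w2"); 
print("tri handle A",tri(w2,[[h for h in handles(w2,q2) if h[1]>0][0][5:]],m2,[[h for h in handles(m2,p2) if h[0]<.5][0][5:]]))
yaw=.060
c,s=np.cos(yaw),np.sin(yaw)
for n in ["m1","m2"]:
    m,p,d=load(n); P,U=cloud(m,d)
    col=p[U[:,1],U[:,0]].astype(int)
    org=(P[:,2]>.011)&(P[:,2]<.018)&(P[:,0]>.6)&(P[:,0]<.68)&(P[:,1]>0)&(P[:,1]<.37)
    L=P[org]; f=np.polyfit(L[:,1],L[:,0],1); print(n,"ledge yaw",-f[0],rect(L),"z",np.median(L[:,2]))
    X=P[:,0]*c+P[:,1]*s; Y=-P[:,0]*s+P[:,1]*c
    x0=(L[:,0]*c+L[:,1]*s); nf=np.percentile(x0,3); print(" ledge x' range",np.percentile(x0,[1,3,50,97,99]))
    k=(col.min(1)>140)&(P[:,2]<.006)&(X>nf-.045)&(X<nf-.008)&(P[:,1]>-.02)&(P[:,1]<.4)
    h,e=np.histogram(Y[k],np.arange(-.06,.36,.002)); print([(round(e[i]+.001,3),h[i]) for i in range(len(h)) if h[i]>8])
# rack profile in rack frame
yaw=-.1043; c,s=np.cos(yaw),np.sin(yaw)
Q=[]
for n in ["r1","r2"]:
    m,p,d=load(n); P,U=cloud(m,d); D=P-[.6079,-.1825,0]
    Q.append(np.c_[D[:,0]*c+D[:,1]*s,-D[:,0]*s+D[:,1]*c,P[:,2]])
Q=np.vstack(Q); Q=Q[(abs(Q[:,0])<.06)&(abs(Q[:,1])<.13)]
for nm,kx in [("mid",abs(Q[:,0])<.03),("far clip",Q[:,0]>.033),("near clip",Q[:,0]<-.033)]:
    print(nm)
    for y in np.arange(-.125,.126,.005):
        k=kx&(abs(Q[:,1]-y)<.0025)&(Q[:,2]>.015)
        if k.sum()>8: print("  %.3f n%d z %.3f..%.3f"%(y,k.sum(),*np.percentile(Q[k,2],[5,98])),end=";")
    print()
# lamp
m,p,d=load("w1"); P,U=cloud(m,d); 
k=(P[:,0]>.3)&(P[:,0]<.5)&(P[:,1]<-.33)&(P[:,1]>-.46)
k1=k&(P[:,2]>.003)&(P[:,2]<.012)&(P[:,1]>-.405); print("foot",rect(P[k1]))
k2=k&(P[:,2]>.085); print("ball top",P[k2].mean(0),P[k2].max(0),P[k2].min(0))
```

```text
tri lids [[0.5484 0.3319 0.0485 0.0001]
 [0.5558 0.2336 0.0484 0.    ]
 [0.5457 0.1252 0.0475 0.0001]
 [0.5599 0.0271 0.0477 0.0001]]
tri handle B [[ 0.4343 -0.2559  0.0107  0.0006]]
tri handle A [[0.4442 0.1816 0.0112 0.0009]]
m1 ledge yaw 0.06030590660770037 [ 0.6346  0.1844 -1.5099  0.3693  0.0122] z 0.012503173062376693
 ledge x' range [0.6388 0.6391 0.6446 0.6499 0.6503]
[(np.float64(-0.033), np.int64(54)), (np.float64(-0.031), np.int64(50)), (np.float64(0.023), np.int64(45)), (np.float64(0.025), np.int64(58)), (np.float64(0.067), np.int64(49)), (np.float64(0.069), np.int64(50)), (np.float64(0.123), np.int64(51)), (np.float64(0.125), np.int64(49)), (np.float64(0.167), np.int64(45)), (np.float64(0.169), np.int64(53)), (np.float64(0.223), np.int64(40)), (np.float64(0.225), np.int64(43)), (np.float64(0.267), np.int64(40)), (np.float64(0.269), np.int64(45)), (np.float64(0.323), np.int64(43)), (np.float64(0.325), np.int64(43))]
m2 ledge yaw 0.058891631374726444 [ 0.6347  0.1844 -1.5109  0.3688  0.0122] z 0.012474041301346495
 ledge x' range [0.6388 0.6392 0.6446 0.65   0.6503]
[(np.f
[... 2740 characters left out ...]
84;  -0.025 n81 z 0.073..0.077;  -0.020 n208 z 0.025..0.078;  -0.015 n275 z 0.021..0.071;  -0.010 n206 z 0.020..0.062;  -0.005 n173 z 0.019..0.044;  0.000 n177 z 0.019..0.044;  0.005 n161 z 0.018..0.045;  0.010 n296 z 0.020..0.073;  0.015 n258 z 0.027..0.081;  0.020 n299 z 0.028..0.084;  0.060 n80 z 0.074..0.077;  0.065 n214 z 0.022..0.078;  0.070 n264 z 0.019..0.071;  0.075 n121 z 0.019..0.064;  0.080 n145 z 0.021..0.044;  0.085 n145 z 0.021..0.044;  0.090 n158 z 0.022..0.064;  0.095 n322 z 0.027..0.073;  0.100 n334 z 0.031..0.082;  0.105 n206 z 0.038..0.084;
foot [ 0.4203 -0.3661  1.3961  0.0806  0.0792]
ball top [ 0.3874 -0.3511  0.1051] [ 0.398  -0.3412  0.1122] [ 0.3732 -0.365   0.0852]
```

Everything agrees with the description: plate 250 x 111 mm, ledge 12 mm thick, handle axis at 11 mm, places 100 mm apart. Server A goes first, to the +y station.

```bash
cat > serve.py <<'E'
from meas import *
RC=np.array([.6079,-.1825]); RY=-.1043
def seat(y): return RC+y*np.array([-np.sin(RY),np.cos(RY)])
def held():
    p,_=arm.snapshot("wrist"); hsv=cv2.cvtColor(p,cv2.COLOR_RGB2HSV)
    o=(hsv[...,0]<16)&(hsv[...,1]>110)&(hsv[...,2]>90); o[:250]=0
    o=cv2.morphologyEx(o.astype(np.uint8),cv2.MORPH_OPEN,np.ones((5,5)))
    c=max(blobs(o,100,1e6),key=len,default=np.zeros((1,2),int)); return p,np.r_[cv2.minAreaRect(c.astype(np.float32))[0],cv2.minAreaRect(c.astype(np.float32))[1]]
def pick(xy,yaw,name):
    arm.gripper_open()
    arm.move_ptp([*xy,.12],q(yaw)); arm.move_linear([*xy,.006],rate=.12,threshold=15)
    arm.clamp(80); print("gap",arm.get_finger_gap(),"pos",arm.get_position())
    arm.move_linear([*xy,.16],rate=.2); arm.dwell(.1); p,h=held(); cv2.imwrite(f"pics/{name}_held.png",p[:,:,::-1]); print("held",h,arm.get_finger_gap())
def over(st,name):
    s=seat(st); arm.move_ptp([*s,.16],q(RY)); p,h=held(); cv2.imwrite(f"pics/{name}_over.png",p[:,:,::-1]); print("over",h,arm.get_finger_gap(),arm.get_position())
def insert(st):
    s=seat(st); arm.move_linear([*s,.085],rate=.12,threshold=15)
    f0=arm.get_wrist_force()
    t=arm.move_linear([*s,.0475],rate=.04,threshold=35)
    print("stop",t,arm.get_position(),arm.get_wrist_force()-f0)
def leave(st):
    s=seat(st); arm.gripper_open(); arm.move_linear([*s,.2],rate=.2)
E
python3 - <<'E'
from serve import *
pick([.4443,.1835],1.656,"A"); over(.085,"A"); print(arm.get_time_s())
E
```

```text
gap 0.01889506497181494 pos [0.4445 0.1836 0.0066]
held [314. 358. 216.  60.] 0.018820772271557106
over [314. 358. 216.  60.] 0.0188580754606859 [ 0.6162 -0.0968  0.1598]
19.2667
```

View pics/A_over.png

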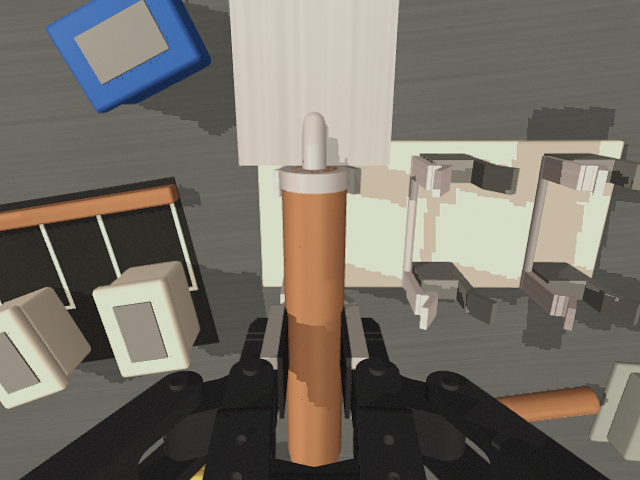

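The server is held straight, with its ferrule at (313,180) and unchanged since the lift. I insert it.

Run:
```python
from serve import *
insert(.085); leave(.085); 
arm.move_ptp([.64,-.20,.33],q(0)); shot("sA"); print(arm.get_time_s())
m,p,d=load("sA")
for h in handles(m,p,.055): print(h)
hs=handles(m,p,.055)
c,s=np.cos(RY),np.sin(RY)
v,u=np.nonzero(d>0); r=rays(m,np.c_[u,v]); P=m["c"]+r*d[v,u][:,None]; D=P-[*RC,0]
X=D[:,0]*c+D[:,1]*s; Y=-D[:,0]*s+D[:,1]*c
for x in (-.05,-.025,0,.025,.05):
    k=(abs(X-x)<.006)&(abs(Y-.085)<.008)&(P[:,2]<.12); print(x,np.percentile(P[k,2],[90,98]) if k.any() else None)
```

```text
stop False [ 0.617  -0.0979  0.0504] [-5.4235  0.2438 21.3566]
23.4583
[  0.4622  -0.2513  -1.5079   0.1037   0.0227 358.8278 339.5837]
[  0.6493   0.0444  -1.5121   0.136    0.0122  66.3322 175.3564]
[  0.6136  -0.0984  -0.1094   0.115    0.021  214.7368 206.9838]
-0.05 [0.0649 0.0657]
-0.025 [0.0647 0.0657]
0 [0.0645 0.0653]
0.025 [0.0646 0.0653]
0.05 [0.0645 0.0654]
```

View pics/sA.png

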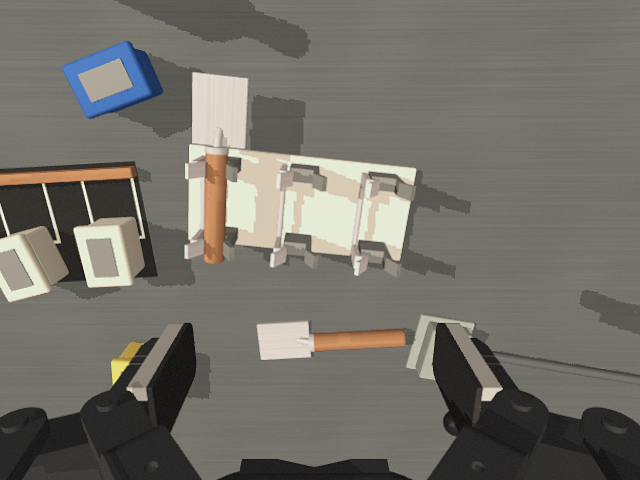

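Server A is home: its top is at 65 mm along its whole length, level and centred to about 1 mm, with the jaws over it. Now server B goes to the -y station.

Run:
```python
from serve import *
pick([.4342,-.2545],1.636,"B"); over(-.085,"B"); 
p,h=held()
if abs(h-[314,358,216,60]).max()<12 and abs(arm.get_finger_gap()-.0189)<.003:
    insert(-.085); leave(-.085)
    arm.move_ptp([.62,-.12,.33],q(0)); shot("sB"); print(arm.get_time_s())
    m,p,d=load("sB")
    for h in handles(m,p,.055): print(h)
    c,s=np.cos(RY),np.sin(RY)
    v,u=np.nonzero(d>0); r=rays(m,np.c_[u,v]); P=m["c"]+r*d[v,u][:,None]; D=P-[*RC,0]
    X=D[:,0]*c+D[:,1]*s; Y=-D[:,0]*s+D[:,1]*c
    for st in (-.085,.085):
        print(st,[np.percentile(P[(abs(X-x)<.006)&(abs(Y-st)<.008)&(P[:,2]<.12),2],98).round(4) for x in (-.05,-.025,0,.025,.05)])
```

```text
gap 0.01877339012951001 pos [ 0.4344 -0.2546  0.0066]
held [314. 358. 216.  60.] 0.018933011987477707
over [314. 358. 216.  60.] 0.01879377527510975 [ 0.5986 -0.267   0.1599]
stop False [ 0.5994 -0.2671  0.0504] [-5.6658  3.2955 19.1872]
34.1083
[  0.5973  -0.2673  -0.1043   0.1146   0.0228 459.2346 201.9654]
[  0.645    0.0868  -1.5111   0.201    0.0121 100.7869 159.3607]
[  0.6138  -0.0981  -0.0993   0.1144   0.0213 291.6226 187.4553]
-0.085 [np.float64(0.0655), np.float64(0.0653), np.float64(0.0651), np.float64(0.0653), np.float64(0.0652)]
0.085 [np.float64(0.0659), np.float64(0.0655), np.float64(0.0655), np.float64(0.0655), np.float64(0.0656)]
```

Both servers are home and level. Now the tubs, starting with the most askew one, each looked at again just before it is gripped.

```bash
cat > tub.py <<'E'
from meas import *
MY=.0597; RM=np.array([[np.cos(MY),-np.sin(MY)],[np.sin(MY),np.cos(MY)]])
PL=[RM@[.6039,y] for y in (.296,.196,.096,-.004)]
ux=RM[:,0]
def look(xy):
    arm.move_ptp([xy[0]+.07,xy[1],.27],q(0)); arm.dwell(.15); m=cam("wrist"); p,_=arm.snapshot("wrist")
    L=lids(m,p); b=min(L,key=lambda r:np.hypot(*(r[:2]-xy)),default=None)
    print("seen",None if b is None else b[:5]); return b
def do(i,xy):
    b=look(xy)
    if b is None or np.hypot(*(b[:2]-xy))>.045: print("tub not found"); return False
    arm.gripper_open(); c=b[:2]; yw=b[2]
    arm.move_ptp([*c,.11],q(yw))
    if arm.move_linear([*c,.014],rate=.12,threshold=10): print("hit",arm.get_position()); arm.move_linear([*c,.15]); return False
    arm.clamp(40); g=arm.get_finger_gap(); print("gap",g)
    if abs(g-.05)>.006: arm.gripper_open(); arm.move_linear([*c,.15]); return False
    s=PL[i]-ux*.010
    arm.move_linear([*c,.018],rate=.1)
    arm.move_linear([*s,.018],rate=.1,rot=q(MY)); arm.move_linear([*s,.0145],rate=.05)
    e=PL[i]+ux*.006; t=arm.move_linear([*e,.0145],rate=.03,threshold=7)
    P=np.array(arm.get_position()); print("contact",t,"rel place (mm)",(RM.T@(P[:2]-PL[i]))*1e3,arm.get_wrist_force(),arm.get_finger_gap())
    arm.gripper_open(); arm.move_linear([*P[:2],.13],rate=.2); return t
E
python3 - <<'E'
from tub import *
print(PL); print(do(2,np.array([.5460,.1252])),arm.get_time_s())
look(PL[2])
E
```

```text
[array([0.5852, 0.3315]), array([0.5911, 0.2317]), array([0.5971, 0.1319]), array([0.6031, 0.032 ])]
seen [0.5464 0.1253 0.2646 0.046  0.0277]
gap 0.049458148536659585Traceback (most recent call last):
  File "<stdin>", line 2, in <module>
  File "tub.py", line 19, in do
    arm.move_linear([*s,.018],rate=.1,rot=q(MY)); arm.move_linear([*s,.0145],rate=.05)
    ~~~~~~~~~~~~~~~^^^^^^^^^^^^^^^^^^^^^^^^^^^^^
rig.PlanningError: the arm cannot follow that straight line within its joint ranges
```

Run:
```python
from tub import *
s=PL[2]-ux*.010
print(arm.get_joint_positions(),arm.get_position(),arm.get_orientation(),q(MY),s)
for x in (q(MY),-q(MY),arm.get_orientation()): print(arm.solve_ik([*s,.018],x))
for fn in (lambda:arm.move_linear([*s,.018],rate=.1,rot=-q(MY)),lambda:arm.move_linear([*s,.018],rate=.1)):
    try: fn(); print("ok"); break
    except arm.PlanningError as e: print(e)
print(arm.get_position(),arm.get_finger_gap())
```

```text
[ 0.2254  0.4925 -0.3883  0.691  -0.0003  3.1024] [0.5458 0.1251 0.0176] [ 0.9913  0.1319 -0.0005  0.0002] [0.9996 0.0298 0.     0.    ] [0.5871 0.1313]
[ 0.22    0.5486 -0.2783  0.7439  0.     -2.9813]
[ 0.22    0.5486 -0.2783  0.7439  0.     -2.9813]
[ 0.2201  0.5492 -0.277   0.7457 -0.0003  3.0971]
the arm cannot follow that straight line within its joint ranges
ok
[0.5861 0.131  0.0174] 0.049792308712532665
```

Joint 6 is at its limit with this choice of yaw. I set the tub down here and regrip it with the half-turn.

```bash
sed -i 's/q(yw)/q(yw+np.pi)/; s/rot=q(MY)/rot=q(MY+np.pi)/' tub.py
python3 - <<'E'
from tub import *
P=arm.get_position(); arm.move_linear([P[0],P[1],.0142],rate=.05); arm.gripper_open(); arm.move_linear([P[0],P[1],.13],rate=.2)
print(do(2,np.array(P[:2])),arm.get_time_s())
look(PL[2]); print(PL[2],arm.get_time_s())
E
```

```text
seen [0.5855 0.1301 0.2686 0.046  0.0277]
gap 0.04957698826916377
contact True rel place (mm) [-9.6874 -0.0062] [-0.0515 -0.2369  4.3492] 0.04959318196864034
True 59.4
seen [0.587  0.1305 0.0625 0.0461 0.0276]
[0.5971 0.1319] 62.225
```

```bash
sed -i 's/\[xy\[0\]+.07,xy\[1\],.27\],q(0)/[xy[0]-.07,xy[1],.27],q(np.pi)/; s/s,.0145\],rate=.05)/s,.0152],rate=.05); arm.dwell(.3)/; s/\*e,.0145\]/*e,.0152]/' tub.py
python3 - <<'E'
from tub import *
t0=arm.get_time_s()
print(do(2,np.array([.587,.1305])),arm.get_time_s()-t0)
look(PL[2]); print(PL[2],arm.get_time_s()-t0)
E
```

```text
seen [0.5859 0.1305 0.0604 0.0463 0.0276]
gap 0.049582897286142895
contact True rel place (mm) [-1.2524 -0.0926] [-0.353  -0.9497  4.11  ] 0.0494193797083691
True 7.850000000000001
seen [0.5953 0.1309 0.0602 0.0463 0.0275]
[0.5971 0.1319] 8.716699999999996
```

Run:
```python
from tub import *
arm.move_ptp([.61,.19,.22],q(0)); shot("t3",); m,p,d=load("t3")
cv2.imwrite("pics/t3c.png",cv2.resize(p[130:330,300:560,::-1],None,fx=3,fy=3,interpolation=cv2.INTER_NEAREST)[:600,:780]); print(arm.get_time_s())
```

```text
73.6
```

View pics/t3c.png

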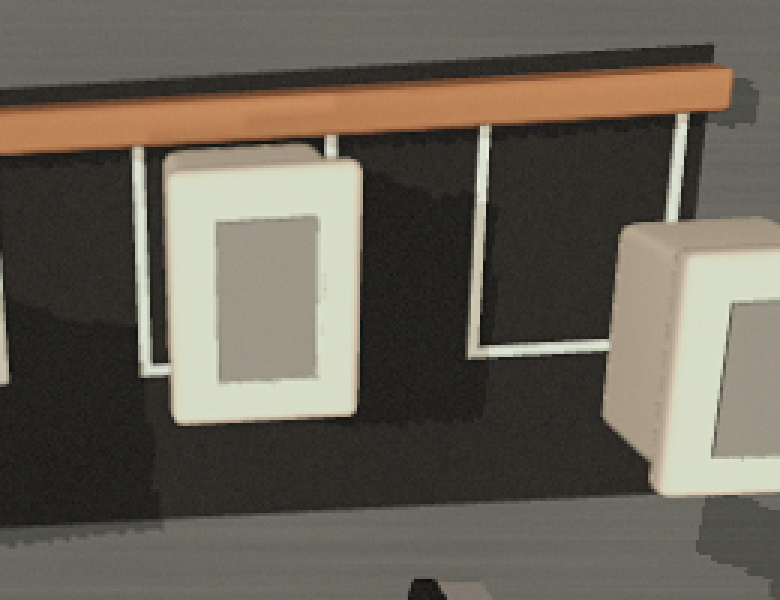

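A gap of about 2 mm is left between the tub end (y about 148 in the crop) and the ledge (y about 140). Friction stopped the push early, so I push firmer and redo this tub, then the rest.

```bash
sed -i 's/ux\*.006; t=/ux*.008; t=/; s/threshold=7/threshold=18/; s/e,.0152\]/e,.0155]/; s/s,.0152\]/s,.0155]/' tub.py
python3 - <<'E'
from tub import *
for i,xy in [(2,[.5955,.131]),(3,[.5601,.0272])]:
    print(i,do(i,np.array(xy)),arm.get_time_s())
arm.move_ptp([.61,.14,.22],q(0)); shot("t4"); m,p,d=load("t4")
cv2.imwrite("pics/t4c.png",cv2.resize(p[130:330,230:490,::-1],None,fx=3,fy=3,interpolation=cv2.INTER_NEAREST)); print(arm.get_time_s())
E
```

```text
seen [0.5953 0.131  0.0606 0.0463 0.0276]
gap 0.049758251208052995
contact True rel place (mm) [-1.095  -0.0588] [-0.5439 -0.982   4.6608] 0.0494195978636907
2 True 81.4417
seen [ 0.5734 -0.0034  0.0486  0.0464  0.0276]
hit [ 0.5733 -0.0034  0.0255]
3 False 85.1417
87.6167
```

View pics/t4c.png

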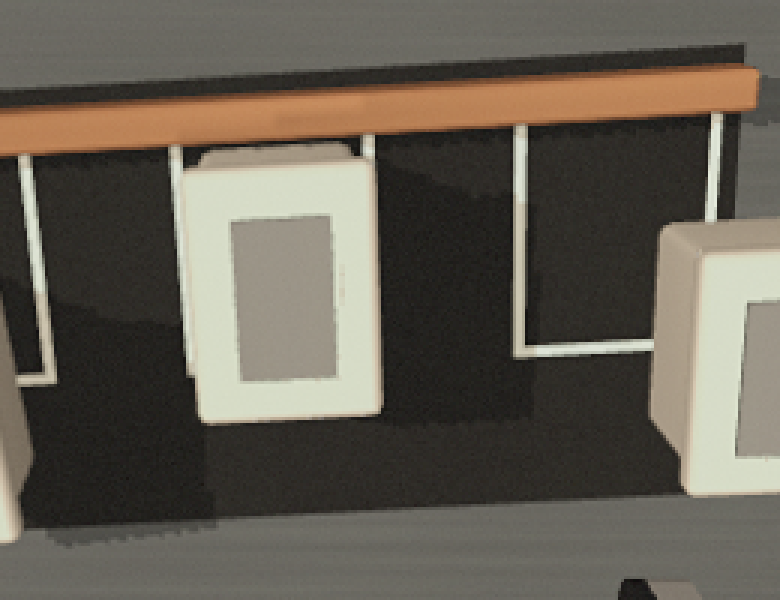

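Tub 4 was knocked to (.573, -.003), close to the rack. Tub 3 stopped at the same spot with 18 N, so it is probably touching; I check that with the depth data.

```bash
cat > gap.py <<'E'
from tub import *
def gaps(m,d):
    v,u=np.nonzero(d>0); P=m["c"]+rays(m,np.c_[u,v])*d[v,u][:,None]; X,Y=(P[:,:2]@RM).T; Z=P[:,2]
    k=(abs(X-.645)<.012)&(abs(Z-.0125)<.0025)&(Y>-.04)&(Y<.33); nf=np.percentile(X[k],2)
    for i,y in enumerate((.296,.196,.096,-.004)):
        k=(abs(Y-y)<.018)&(X>.615)&(X<.66)&(Z>.018)&(Z<.042); t=(abs(Y-y)<.04)&(Z>.044)&(Z<.056)&(X>.54)&(X<.66)
        if t.sum()>50: print(i+1,"end",np.median(X[k]).round(4) if k.sum()>5 else None,"ledge",nf.round(4),"top x",np.percentile(X[t],[1,99]).round(4),"y off",((np.percentile(Y[t],1)+np.percentile(Y[t],99))/2-y).round(4),np.ptp(np.percentile(Y[t],[1,99])).round(4))
E
python3 - <<'E'
from gap import *
for n in ("t3","t4"):
    m,p,d=load(n); gaps(m,d)
E
```

```text
1 end None ledge 0.6384 top x [0.5407 0.6016] y off 0.0017 0.0487
2 end None ledge 0.6384 top x [0.5407 0.6034] y off 0.0036 0.0507
3 end 0.6349 ledge 0.6384 top x [0.5691 0.6375] y off -0.0008 0.0485
4 end None ledge 0.6384 top x [0.541  0.6079] y off -0.0243 0.0309
1 end None ledge 0.6384 top x [0.5407 0.6017] y off 0.0015 0.0484
2 end None ledge 0.6384 top x [0.5407 0.6037] y off 0.0034 0.0496
3 end 0.635 ledge 0.6384 top x [0.5691 0.6377] y off -0.0013 0.0487
4 end None ledge 0.6384 top x [0.541  0.6079] y off -0.0242 0.0308
```

Tub 3 is touching: its centre is 35 mm from the ledge face and it is about 1 mm off in y. For tub 4 I grip lengthwise to move it away from the rack, then place it and the others normally.

Run:
```python
from gap import *
b=look(np.array([.573,-.003])); c=b[:2]; arm.gripper_open()
Q=q(b[2]+np.pi/2)
arm.move_ptp([*c,.11],Q)
t=arm.move_linear([*c,.022],rate=.1,threshold=15); print("hit?",t,arm.get_position())
if t: arm.move_linear([*c,.15])
else:
    arm.clamp(40); g=arm.get_finger_gap(); print(g)
    if abs(g-.07)<.005:
        s=PL[3]-ux*.025
        arm.move_linear([*c,.026],rate=.1); arm.move_linear([*s,.026],rate=.1,rot=q(MY+np.pi/2)); arm.move_linear([*s,.0232],rate=.05)
    arm.gripper_open(); arm.move_linear([*arm.get_position()[:2],.13],rate=.2)
    print(arm.get_time_s())
    if abs(g-.07)<.005:
        for i,xy in [(3,s),(1,np.array([.556,.2335])),(0,np.array([.5486,.3315]))]: print(i,do(i,xy),arm.get_time_s())
        for y,n in ((.1,"g1"),(.27,"g2")):
            arm.move_ptp([.61,y,.24],q(0)); m,p,d=shot(n); gaps(m,d)
print(arm.get_time_s())
```

```text
seen [ 0.5735 -0.0035  0.0518  0.0464  0.0276]
hit? False [ 0.5742 -0.0036  0.0226]
0.06898724129101935
95.175
seen [0.5772 0.03   0.0586 0.0463 0.0276]
gap 0.04913606503731859
contact True rel place (mm) [-1.1177 -0.008 ] [-1.4674 -0.1762  4.9635] 0.04973978917131942
3 True 101.825
seen [0.555  0.2333 0.1338 0.0465 0.0279]
gap 0.049438183716941836
contact True rel place (mm) [-1.231  -0.0974] [-1.9738  0.2167  4.6842] 0.04993400763267167
1 True 108.2833
seen [0.5477 0.3312 0.0735 0.047  0.0285]
gap 0.049505476973183214
contact True rel place (mm) [-1.3245 -0.0993] [-1.4298  0.2197  4.0558] 0.04925780493639732
0 True 114.525
1 end 0.6347 ledge 0.635 top x [0.5692 0.6374] y off -0.002 0.0488
2 end 0.6349 ledge 0.635 top x [0.569  0.6376] y off -0.0017 0.048
3 end 0.6351 ledge 0.635 top x [0.569  0.6377] y off -0.001 0.0495
4 end 0.6351 ledge 0.635 top x [0.569  0.6376] y off -0.0006 0.0485
1 end 0.635 ledge 0.6349 top x [0.5691 0.6377] y off -0.0014 0.0494
2 end 0.6351 ledge 0.6349 top x [0.5691 0.6377] y off -0.0014 0.0493
3 end 0.6349 ledge 0.6349 top x [0.5691 0.6376] y off -0.0001 0.0482
4 end 0.6345 ledge 0.6349 top x [0.5693 0.6372] y off 0.0003 0.0483
118.225
```

All four tubs are in line, within about 1.5 mm of their places, with the same end positions. Now I look at the lamp and take a final overall picture.

Run:
```python
from gap import *
for n in ("g1","g2"):
    m,p,d=load(n); print([(*(RM.T@r[:2]).round(4),(r[2]-MY).round(3)) for r in lids(m,p) if r[1]>-.05])
arm.gripper_open(); arm.move_ptp([.47,-.36,.28],q(0)); arm.dwell(.1); m,p,d=shot("L1"); shot("top2","top")
v,u=np.nonzero(d>0); P=m["c"]+rays(m,np.c_[u,v])*d[v,u][:,None]
k=(abs(P[:,0]-.41)<.07)&(abs(P[:,1]+.37)<.07)&(P[:,2]>.0025)&(P[:,2]<.008)
M=np.zeros((480,640),np.uint8); M[v[k],u[k]]=1; M=cv2.morphologyEx(M,cv2.MORPH_OPEN,np.ones((7,7)))
c=max(blobs(M,500,1e6),key=len); pts=plane(m,c,.006); print("foot",rect(pts))
k=(P[:,2]>.08)&(P[:,2]<.13)&(abs(P[:,0]-.39)<.05)&(abs(P[:,1]+.36)<.06); print("ball",P[k].mean(0),P[k].max(0),P[k].min(0))
M=np.zeros((480,640),np.uint8); M[v[k],u[k]]=1
c=max(blobs(M,50,1e6),key=len); (cx,cy),r=cv2.minEnclosingCircle(c); print("ball px",cx,cy,r,plane(m,[(cx,cy)],.098))
cv2.imwrite("pics/L1c.png",p[:,:,::-1])
print(arm.get_time_s())
```

```text
[(np.float64(0.6028), np.float64(0.2941), np.float64(0.003)), (np.float64(0.6028), np.float64(0.1945), np.float64(-0.005)), (np.float64(0.6029), np.float64(0.0949), np.float64(0.006)), (np.float64(0.603), np.float64(-0.0043), np.float64(0.017))]
[(np.float64(0.6029), np.float64(0.2945), np.float64(-0.002)), (np.float64(0.603), np.float64(0.1951), np.float64(0.001)), (np.float64(0.6032), np.float64(0.0957), np.float64(0.001)), (np.float64(0.6031), np.float64(-0.0038), np.float64(0.004))]
foot [ 0.4298 -0.3342 -0.2345  0.0757  0.0161]
ball [ 0.3892 -0.3551  0.1033] [ 0.3992 -0.3426  0.1125] [ 0.3738 -0.3676  0.0801]
ball px 308.0 300.5 19.9061279296875 [[ 0.389  -0.3555  0.098 ]]
122.9417
```

View pics/L1c.png

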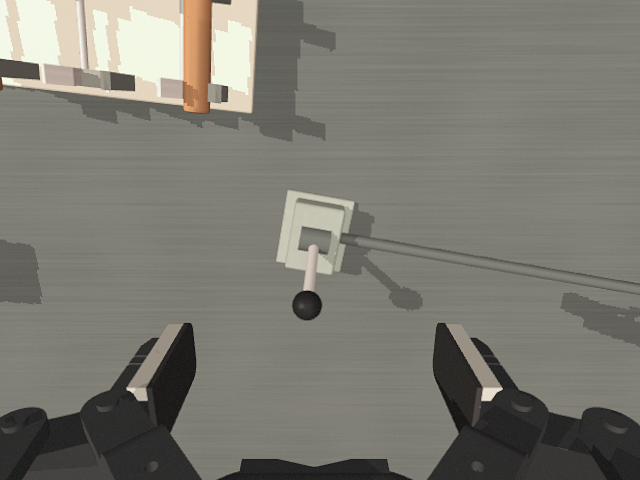

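View pics/top2.png

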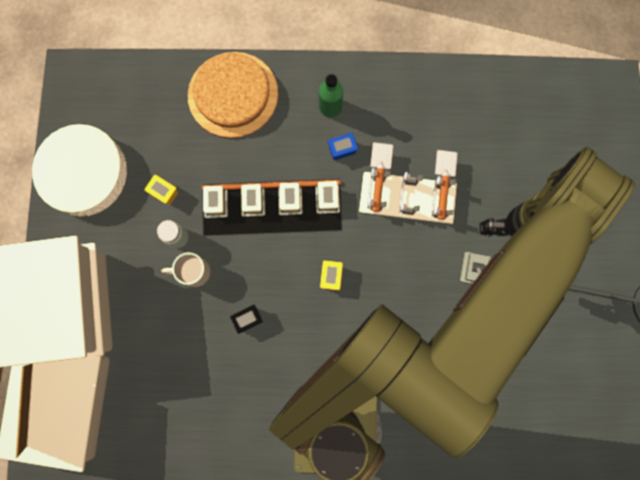

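Both servers are clipped at (379,180) and (445,185), the tubs are in an even row, and the mug, jar and look-alikes are untouched. In the lamp view the foot centre is at about (316,232) and the ball at (307,304), giving a lamp yaw of about -0.18. Now the switch.

Run:
```python
from meas import *
m,p,d=load("L1"); f=plane(m,[(288,190),(355,203),(277,260),(342,274)],.006); print("foot corners",f[:,:2],f.mean(0))
yaw=np.arctan2(*( (f[0]+f[1]-f[2]-f[3])[[1,0]])); yy=np.arctan2(*(f[0]+f[2]-f[1]-f[3])[[1,0]])-np.pi/2; print(yaw,yy)
yaw=(yaw+yy)/2; u=np.array([np.cos(yaw),np.sin(yaw)]); ball=np.array([.389,-.3555]); o=ball+.038*u; print(yaw,o)
assert np.hypot(*(o-f.mean(0)[:2]))<.01
Q=q(yaw+np.pi)
a=ball-u*.045
arm.clamp(20); arm.move_ptp([*a,.16],Q); arm.move_linear([*a,.086],rate=.12)
e=o+u*.026; t=arm.move_linear([*e,.086],rate=.06,threshold=12)
P=np.array(arm.get_position()); print(t,"along",(P[:2]-o)@u,arm.get_wrist_force())
b=P[:2]-u*.05; arm.move_linear([*b,.086],rate=.15); arm.move_linear([*b,.20],rate=.2)
arm.gripper_open(); arm.move_ptp([.45,-.20,.28],q(0)); arm.dwell(.1); m,p,d=shot("L2")
v,uu=np.nonzero(d>0); P=m["c"]+rays(m,np.c_[uu,v])*d[v,uu][:,None]
k=(P[:,2]>.085)&(P[:,2]<.13)&(abs(P[:,0]-.43)<.08)&(abs(P[:,1]+.36)<.05); B=P[k].mean(0) if k.any() else None; print("ball",B,None if B is None else (B[:2]-o)@u,arm.get_time_s())
cv2.imwrite("pics/L2c.png",p[:,:,::-1])
```

```text
foot corners [[ 0.4661 -0.3343]
 [ 0.4527 -0.4023]
 [ 0.3904 -0.3211]
 [ 0.3742 -0.3908]] [ 0.4208 -0.3621  0.006 ]
-0.15911442414438057 -0.21131890325967695
-0.18521666370202877 [ 0.4264 -0.3625]
True along 0.008661994904632432 [-0.015   0.2905  0.7293]
ball [ 0.4605 -0.3638  0.1043] 0.033810708124534725 133.375
```

View pics/L2c.png

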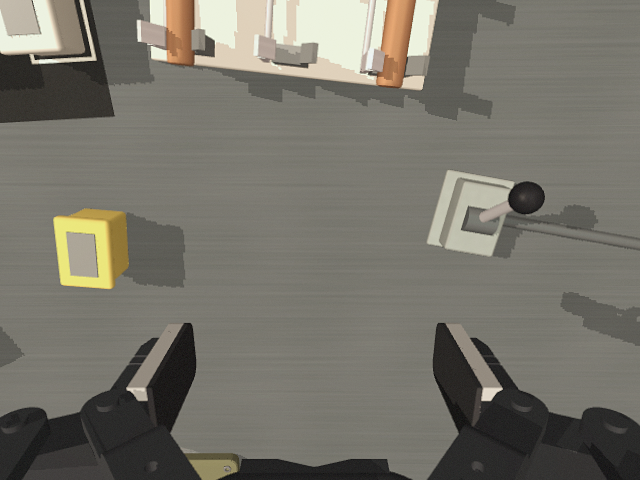

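The lever is over: the ball is now at (526,198). It stopped at 12 N, but the travel reads about 4 mm short because of the viewing angle, so I push once more, firmly, to be sure.

Run:
```python
from meas import *
yaw=-.185; u=np.array([np.cos(yaw),np.sin(yaw)]); o=np.array([.4264,-.3625]); Q=q(yaw+np.pi)
a=o-u*.035; arm.clamp(20); arm.move_ptp([*a,.16],Q); arm.move_linear([*a,.088],rate=.12); arm.dwell(.2)
t=arm.move_linear([*(o+u*.026),.088],rate=.03,threshold=22); P=np.array(arm.get_position()); print(t,(P[:2]-o)@u)
b=P[:2]-u*.05; arm.move_linear([*b,.088],rate=.15); arm.move_linear([*b,.20],rate=.2); arm.gripper_open()
arm.move_ptp([.545,-.36,.28],q(0)); arm.dwell(.1); m,p,d=shot("L3")
v,uu=np.nonzero(d>0); P=m["c"]+rays(m,np.c_[uu,v])*d[v,uu][:,None]
k=(P[:,2]>.085)&(P[:,2]<.13)&(abs(P[:,0]-.43)<.08)&(abs(P[:,1]+.36)<.05); print("ball",P[k].mean(0),(P[k].mean(0)[:2]-[.3892,-.3551])@u)
# final check of the rest
import gap
for n,pos in (("f1",[.62,.16,.33]),("f2",[.64,-.18,.33])):
    arm.move_ptp(pos,q(0)); arm.dwell(.1); m,p,d=shot(n)
    print([(*(gap.RM.T@r[:2]).round(4),(r[2]-gap.MY).round(3)) for r in lids(m,p) if r[1]>-.05]); print([h[:5] for h in handles(m,p,.055)])
print(arm.get_time_s())
```

```text
True 0.008558278617558347
ball [ 0.4622 -0.3679  0.1047] 0.074113694410504
[(np.float64(0.6031), np.float64(0.2946), np.float64(-0.001)), (np.float64(0.6031), np.float64(0.1949), np.float64(-0.003)), (np.float64(0.603), np.float64(0.0953), np.float64(0.001)), (np.float64(0.6031), np.float64(-0.0044), np.float64(0.016))]
[array([ 0.6412,  0.1822, -1.5108,  0.3334,  0.0125]), array([ 0.6143, -0.0978, -0.0996,  0.1147,  0.0258])]
[(np.float64(0.6031), np.float64(-0.0055), np.float64(0.003))]
[array([ 0.5968, -0.2673, -0.1044,  0.1143,  0.0219]), array([ 0.6487,  0.056 , -1.5133,  0.1541,  0.0124]), array([ 0.6134, -0.0983, -0.1046,  0.1152,  0.0212])]
153.625
```

The lever stops at the same place under 22 N, so it is at its end stop, and the tubs and servers are unchanged.

```bash
python3 -c "
from rig import arm
print(arm.sign_off(),arm.get_time_s())"
```

```text
the job is handed in; nothing more can be done
the job is handed in; nothing more can be done
```

Job handed in at about 154 s on the robot's clock: both servers are clipped home, the four tubs are in line against the ledge (about 1.5 mm or better from their places), and the lamp toggle was pushed to its stop last, with the mug and jar left alone.

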